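# Find the empty canister by its plunger and set it out for refilling

### The job

One of the three white canisters is empty: press their plungers down by feel, gently and without forcing one that stops early on its stock, until you find the one whose plunger goes fully home and snaps in, staying down as the sign that it is empty. Stand that canister upright in the refill tray with its plunger still down, and leave the other two, and the things around, where they are.

Things in the scene. Friction and masses are not known exactly. Their poses are not given: they have to be found in the camera images.
- canister_a: One of three identical loose, opaque white round canisters with a spring plunger in the lid; one is empty, which cannot be seen and differs from run to run. Diameter 62 mm (lid rim 63), lid top 120 mm above the origin, which is the centre of the underside; z up along the plunger. 0.4 to 0.7 kg. Its straight side can be gripped from above at any height up to 115 mm.
- plunger_a (a joint): How far the plunger of canister_a is pressed, m: 0 up, 0.040 fully down at its stop. Its spring pushes back 1.5 to 3 N; from about 0.026 a detent raises this to 10 to 13 N; past about 0.035 it snaps home and stays down (5 N upwards pulls it out again). With stock inside, it stops hard on the stock anywhere from 0.008 to 0.024 and rises again when let go.
- top_a (a point): Centre of the flat top of canister_a's plunger head, a black round rubber-cushioned head 38 mm across and 14 mm high on an 8 mm rod: 178 mm above the canister's underside when up, 138 mm when fully down. The cushion gives some 3 mm at 15 N.
- head_a: The plunger head of canister_a itself; origin at the centre of its underside, 14 mm below its top. It must never be pushed with more than 50 N, knocks included; 15 to 20 N is plenty.
- canister_b: One of three identical loose, opaque white round canisters with a spring plunger in the lid; one is empty, which cannot be seen and differs from run to run. Diameter 62 mm (lid rim 63), lid top 120 mm above the origin, which is the centre of the underside; z up along the plunger. 0.4 to 0.7 kg. Its straight side can be gripped from above at any height up to 115 mm.
- plunger_b (a joint): How far the plunger of canister_b is pressed, m: 0 up, 0.040 fully down at its stop. Its spring pushes back 1.5 to 3 N; from about 0.026 a detent raises this to 10 to 13 N; past about 0.035 it snaps home and stays down (5 N upwards pulls it out again). With stock inside, it stops hard on the stock anywhere from 0.008 to 0.024 and rises again when let go.
- top_b (a point): Centre of the flat top of canister_b's plunger head, a black round rubber-cushioned head 38 mm across and 14 mm high on an 8 mm rod: 178 mm above the canister's underside when up, 138 mm when fully down. The cushion gives some 3 mm at 15 N.
- head_b: The plunger head of canister_b itself; origin at the centre of its underside, 14 mm below its top. It must never be pushed with more than 50 N, knocks included; 15 to 20 N is plenty.
- canister_c: One of three identical loose, opaque white round canisters with a spring plunger in the lid; one is empty, which cannot be seen and differs from run to run. Diameter 62 mm (lid rim 63), lid top 120 mm above the origin, which is the centre of the underside; z up along the plunger. 0.4 to 0.7 kg. Its straight side can be gripped from above at any height up to 115 mm.
- plunger_c (a joint): How far the plunger of canister_c is pressed, m: 0 up, 0.040 fully down at its stop. Its spring pushes back 1.5 to 3 N; from about 0.026 a detent raises this to 10 to 13 N; past about 0.035 it snaps home and stays down (5 N upwards pulls it out again). With stock inside, it stops hard on the stock anywhere from 0.008 to 0.024 and rises again when let go.
- top_c (a point): Centre of the flat top of canister_c's plunger head, a black round rubber-cushioned head 38 mm across and 14 mm high on an 8 mm rod: 178 mm above the canister's underside when up, 138 mm when fully down. The cushion gives some 3 mm at 15 N.
- head_c: The plunger head of canister_c itself; origin at the centre of its underside, 14 mm below its top. It must never be pushed with more than 50 N, knocks included; 15 to 20 N is plenty.
- tray: The refill tray: a shallow open square aluminium tray, 180 x 180 mm outside, 30 mm high, walls 5 mm, floor 5 mm thick; heavy, does not move. Origin at the centre of its underside, x and y along its sides. Empty at the start.
- bowl: Bystander: small white bowl, 72 mm across, 34 mm high, between two canisters.
- sponge_box: Bystander: low grey box 85 x 50 mm, 28 mm high, between two canisters.
- jar: Bystander: glass jar with a red lid, 68 mm across, 100 mm high.
- mug: Bystander: blue mug, 76 mm across, 90 mm high, handle on its +y side.
Mind the look-alikes: they are no part of the job. What is shaped like the canister_b but blue is not meant.

How it is judged:
On the way:
1. The empty canister's plunger is pressed fully home and stays in, while that canister still stands in its place (((value of joint plunger_a above 0.036 m and distance of canister_a from where it was at the start of the episode below 0.04 m) or (value of joint plunger_b above 0.036 m and distance of canister_b from where it was at the start of the episode below 0.04 m) or (value of joint plunger_c above 0.036 m and distance of canister_c from where it was at the start of the episode below 0.04 m))), for 0.3 s.
At the end, for the whole second after the job is handed in: The canister whose plunger is down (over 35 mm) stands still and upright (7 degrees) on the floor of the tray, inside its walls (centre within 56 mm of the tray's centre along each side); the other two stand upright, plungers up (under 30 mm), within 40 mm of where they started (((x of canister_a in the frame of tray between -0.056 and 0.056 m and y of canister_a in the frame of tray between -0.056 and 0.056 m and z of canister_a in the frame of tray below 0.015 m and angle between each of canister_a, canister_b, canister_c's own z axis and vertical below 0.12 rad and linear speed of canister_a below 0.02 m/s and value of joint plunger_a above 0.035 m and distance of each of canister_b, canister_c from where it was at the start of the episode below 0.04 m and value of joint each of plunger_b, plunger_c below 0.03 m) or (x of canister_b in the frame of tray between -0.056 and 0.056 m and y of canister_b in the frame of tray between -0.056 and 0.056 m and z of canister_b in the frame of tray below 0.015 m and angle between each of canister_b, canister_a, canister_c's own z axis and vertical below 0.12 rad and linear speed of canister_b below 0.02 m/s and value of joint plunger_b above 0.035 m and distance of each of canister_a, canister_c from where it was at the start of the episode below 0.04 m and value of joint each of plunger_a, plunger_c below 0.03 m) or (x of canister_c in the frame of tray between -0.056 and 0.056 m and y of canister_c in the frame of tray between -0.056 and 0.056 m and z of canister_c in the frame of tray below 0.015 m and angle between each of canister_c, canister_a, canister_b's own z axis and vertical below 0.12 rad and linear speed of canister_c below 0.02 m/s and value of joint plunger_c above 0.035 m and distance of each of canister_a, canister_b from where it was at the start of the episode below 0.04 m and value of joint each of plunger_a, plunger_b below 0.03 m))); the robot touches nothing.
It fails at once if a plunger head is pushed with more than 50 N (contact force between the fingers and head_a above 50 N or contact force between the fingers and head_b above 50 N or contact force between the fingers and head_c above 50 N).
It fails at once if a canister is tipped over (more than 35 degrees) (angle between any of canister_a, canister_b, canister_c's own z axis and vertical above 0.6 rad).
It fails at once if a bystander is pushed more than 40 mm from its place (distance of any of bowl, sponge_box, jar, mug from where it was at the start of the episode above 0.04 m).
It also fails if it takes over 69 s, if anything falls off the work surface, if the arm or the gripper's body presses on something with over 40 N, if the wrist force passes 120 N, or if a joint passes its speed limit or range.

### The arm

A 6-joint arm with a two-finger parallel gripper is mounted at the origin on the work surface. World frame = base frame: x ahead of the robot, y to its left, z up, the work surface at z = 0. Lengths are in m, angles in rad, forces in N, time in s.
With the tool pointing down it reaches from about 0.275 to 0.725 m from the base axis. Payload 15.9 kg.
Tool frame: the origin (TCP) lies midway between the tips of the shut fingers; the grasp point (between the pads) lies r.tcp_to_grasp behind it (r.tcp_to_grasp is the distance from the TCP to the grasp point, in m); z points along the fingers, y is the line along which they close (so a half turn about z gives the same grasp; the last joint's range is limited). The gripper opens to 85 mm and grips with 20 to 120 N. Pads are 22 mm wide; open, the fingers measure 114 mm over their backs; the gripper's body (76 mm by 85 mm) begins 54 mm behind the grasp point. The pads swing forward as they close: fully open they stand 13 mm farther back than shut.
Start: joints at [-1.195, 0.213, -0.034, 1.323, 0, 1.571], TCP at [0.184, -0.465, 0.231] pointing down, gripper open.
Joint ranges: [-2.98, 2.98], [-0.74, 1.72], [-1.14, 1.35], [-2.1, 2.04], [-1.57, 1.44], [-3.14, 3.14]. Speed limits (rad/s): [1.89, 1.89, 2.39, 2.57, 3.14, 3.14].

### API

Orientations are given as a unit quaternion [x, y, z, w].
In Python, from bench import r, get_image, models gives the robot as it stands. The module is installed in compiled form; this text tells all that it offers.
- The arm moves only by the tool move_arm, never from a script. Its argument "plan" is a list of rows, each an object with "rotation": the turn, a rotation vector about the world's x, y, z in rad, a list of three; "translation": the shift along the world's x, y, z in mm, a list of three; "fingers": the closure, from -1 (fully open) to 1 (shut). In form: [{"rotation": [ax, ay, az], "translation": [dx, dy, dz], "fingers": fingers}, ...]. A call has 1 to 5 rows; each row shifts and turns the commanded pose from where the row before left it; what a row does not reach is not made up. A row lasts 1/8 s, in which the tool goes at most 62.5 mm and 10.7 degrees, less where a joint would pass 70% of its speed; a pose out of reach is approached as far as the arm can. A call is refused whole if a number of a shift passes 62.5 or a number of a turn 0.188, either way. A call with a gripper value outside its range is refused whole. The fingers move at their own pace and stop on an object; the grip force is fixed at half the most. Time passes only in rows, so rows that do not move let the fingers close. It gives the time, the measured TCP pose, the force, the opening and the grip force at its end, in the units of the state.
- r.observe(): the state, without advancing time (a new reading comes with each control period).
- get_image(name): name is "side" or "top"; returns a dict with "color" (400x640x3 uint8, blue, green, red), "depth" (400x640 float32, m along the optical axis (not along the pixel's ray), 0 where there is no reading), "fx", "fy", "cx", "cy" (pixels), "dist" ([k1, k2, p1, p2, k3] as OpenCV has them; the pictures are not rectified), "world_from_camera" (4x4, takes a point from camera to world coordinates). Camera axes: x right, y down, z forward; pixel columns grow to the right and rows downward; lengths in m; the calibration is good to about 2 mm. A picture is of the moment at which its call begins.
- r.hand_in(): hands the job in; it is judged then, once.
Trained networks look in a picture, given as the dict that the camera call returned (one of the last four; its "shot" number tells which), for a name from the list of things; names that differ only in an ending like _2 or _b are one class to them, and where a whole thing is asked for, a point or a joint stands for the part that bears it (a point fixed in the world has none). Each returns a list of dicts, best first, with "p" (0 to 1); they miss things now and then, are a little off and sometimes report something else, mostly with a low value. They report only what shows in the picture. A call takes as long as a camera call. They do not tell look-alikes from the thing itself.
- models.boxes_of(picture, target): "point" ([x, y, z] in m, in world coordinates, good to about 4 mm: the middle of the surface that is visible of it).
- models.tip_of(picture, target): "point" ([x, y, z] in m, in world coordinates, good to about 4 mm: a listed point, or the origin of a listed thing).
The state is a dict: "clock": time; "joint_positions": joint angles; "dq": joint speeds; "joint_torque": joint torques, N m; "eef_pos": TCP position; "eef_rot": TCP orientation; "wrist_force": force on the tool from outside, world axes, zero at the start; "moment": the same for the moment, N m; "opening": finger opening in m; "finger_force": force on a finger pad.
Only numpy, scipy, OpenCV 4.12 (cv2) and the standard library are available. Lean on these libraries where they do the work, as an engineer would, in place of code of your own. Each camera call takes 0.05 s, during which the arm holds its last target. There are 200 camera calls.

## Working session

There is one attempt and no reset: what is moved stays moved. The work goes in short steps, Python scripts to look and compute and a tool call to move; the robot and the scene stay as the last step left them, time stands still between calls to the robot, and variables do not carry over. Pictures are saved under pics/ and viewed, at most 10 in all, crops included, and the job is handed in when it is done.

Besides the shell and the picture viewer there is one more tool, called after ">>>" as name(argument=value, ...), one argument or row to a line, values as JSON. move_arm: Moves the arm, as the interface text tells. Its arguments: {"type":"object","properties":{"plan":{"type":"array","items":{"type":"object","properties":{"rotation":{"type":"array","items":{"type":"number"}},"translation":{"type":"array","items":{"type":"number"}},"fingers":{"type":"number"}}}}},"required":["plan"]}

```bash
mkdir -p pics; python3 - <<'E'
from bench import r,get_image,models
import cv2
for n in("top","side"):
    p=get_image(n); cv2.imwrite(f"pics/{n}0.png",p["color"])
    print(n,p["world_from_camera"].round(3).tolist(),p["fx"])
    for t in("canister_a","top_a","head_a","tray","bowl","sponge_box","jar","mug"):
        for f in ("boxes_of","tip_of"):
            print(t,f,[([round(float(v),3) for v in d["point"]],round(d["p"],2)) for d in getattr(models,f)(p,t)])
s=r.observe();print(s,r.tcp_to_grasp)
E
```

```text
top [[-0.008, -0.997, 0.077, 0.445], [-1.0, 0.009, 0.021, -0.005], [-0.022, -0.077, -0.997, 1.231], [0.0, 0.0, 0.0, 1.0]] 465.68507884332604
canister_a boxes_of [([0.468, -0.206, 0.125], 0.96), ([0.504, 0.021, 0.117], 0.96), ([0.397, 0.026, 0.119], 0.79), ([0.444, 0.182, 0.12], 0.71), ([0.47, -0.216, 0.18], 0.69), ([0.621, -0.065, 0.118], 0.57)]
canister_a tip_of [([0.395, 0.025, 0.0], 0.91), ([0.633, -0.068, -0.0], 0.86), ([0.507, 0.019, -0.004], 0.73), ([0.467, -0.215, 0.005], 0.69)]
top_a boxes_of [([0.441, 0.198, 0.178], 0.66), ([0.472, -0.212, 0.18], 0.65), ([0.512, 0.022, 0.176], 0.5)]
top_a tip_of [([0.473, -0.214, 0.179], 0.81), ([0.396, 0.024, 0.178], 0.52), ([0.443, 0.199, 0.179], 0.5), ([0.634, -0.07, 0.179], 0.49)]
head_a boxes_of [([0.447, 0.192, 0.18], 0.72), ([0.512, 0.021, 0.182], 0.67), ([0.629, -0.07, 0.176], 0.59), ([0.401, 0.023, 0.183], 0.52), ([0.478, -0.212, 0.179], 0.48)]
head_a tip_of [([0.399, 0.025, 0.167], 0.8), ([0.515, 0.021, 0.167], 0.77), ([0.628, -0.068, 0.166], 0.72), ([0.477, -0.212, 0.162], 0.57), ([0.564, -0.339, 0.006], 0.34)]
tray boxes_of [([0.
[... 2346 characters left out ...]
s': array([-1.19499775e+00,  2.12916787e-01, -3.43986774e-02,  1.32349630e+00,
        2.84687334e-05,  1.57082669e+00]), 'dq': array([ 1.74481189e-03,  6.33638624e-04, -6.26673064e-04, -4.08974805e-04,
       -7.71537766e-04,  9.76787855e-07]), 'joint_torque': array([ 6.19807142e-04, -6.85955143e+01,  4.87327623e+01,  1.20358640e-03,
        8.17846995e-06, -3.58523050e-05]), 'eef_pos': array([ 0.18351153, -0.46509253,  0.23129797]), 'eef_rot': array([ 9.82401642e-01,  1.86780655e-01,  1.25421598e-05, -1.02403213e-05]), 'wrist_force': array([0.10428284, 0.69236843, 0.27431107]), 'moment': array([0.03723316, 0.0078364 , 0.01992616]), 'finger_force': 0.0, 'opening': 0.0856874613895493} 0.0187
```

View pics/top0.png

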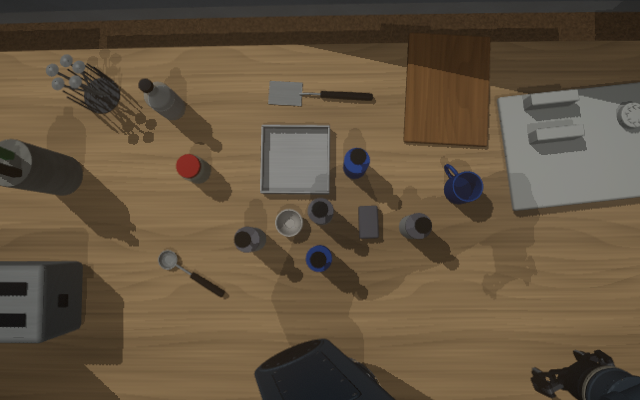

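View pics/side0.png

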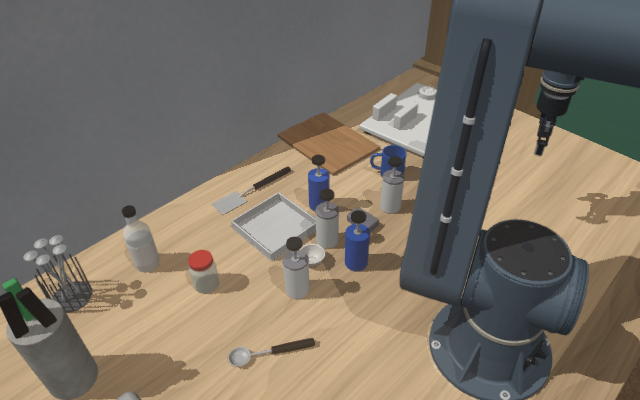

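Top view: the white canisters are at px (247,239), (320,211) and (417,225). The blue look-alikes are at (319,259) and (356,162), and the tray is at (295,160). Other things that could be mistaken for a canister are the grey/white bottle (160,97) and the jar (190,167). I'm choosing the three white ones and checking them in a crop.

```bash
python3 - <<'E'
import cv2,numpy as np
i=cv2.imread("pics/top0.png")[110:280,220:450]
cv2.imwrite("pics/crop.png",cv2.resize(i,None,fx=3.4,fy=3.4,interpolation=cv2.INTER_CUBIC))
from bench import r,get_image
p=get_image("top");D=p["depth"];K=np.array([[p["fx"],0,p["cx"]],[0,p["fy"],p["cy"]],[0,0,1]])
v,u=np.mgrid[:400,:640];uv=np.stack([u,v],-1).reshape(-1,1,2).astype(np.float32)
n=cv2.undistortPoints(uv,K,np.array(p["dist"])).reshape(-1,2);z=D.reshape(-1)
T=p["world_from_camera"];W=(np.c_[n*z[:,None],z]@T[:3,:3].T+T[:3,3])
for c in[(.446,.197),(.512,.02),(.472,-.213)]:
    m=(z>0)&(np.hypot(W[:,0]-c[0],W[:,1]-c[1])<.03)&(W[:,2]>.165)&(W[:,2]<.2)
    print(m.sum(),((W[m].min(0)+W[m].max(0))/2).round(4),W[m].mean(0).round(4),np.median(W[m][:,2]).round(4))
m=(z>0)&(W[:,2]>.02)&(W[:,2]<.036)&(abs(W[:,0]-.65)<.11)&(abs(W[:,1]-.09)<.11)
print(m.sum(),cv2.minAreaRect((W[m][:,:2]*1000).astype(np.float32)))
E
```

```text
224 [0.4413 0.1957 0.1753] [0.4416 0.1951 0.1771] 0.1774
213 [0.509  0.0187 0.1776] [0.5082 0.019  0.1779] 0.1781
229 [ 0.4707 -0.2139  0.1765] [ 0.4702 -0.2136  0.1777] 0.1777
626 ((650.463623046875, 86.64251708984375), (180.46759033203125, 180.97433471679688), 88.9736099243164)
```

View pics/crop.png

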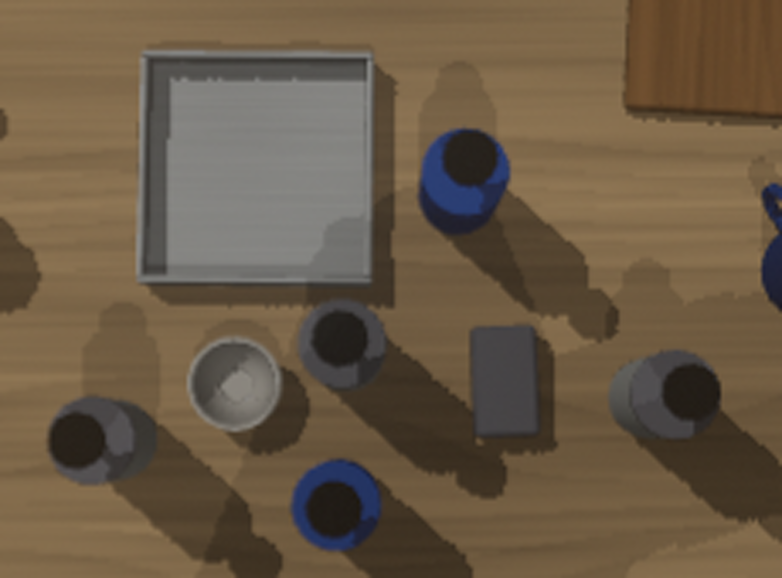

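>>> move_arm(
  plan=[
    {"rotation": [0,0,0.16],"translation": [28,25,2],"fingers": 1},
    {"rotation": [0,0,0.16],"translation": [28,25,2],"fingers": 1},
    {"rotation": [0,0,0.16],"translation": [28,25,2],"fingers": 1},
    {"rotation": [0,0,0.16],"translation": [28,25,2],"fingers": 1},
    {"rotation": [0,0,0.16],"translation": [28,25,2],"fingers": 1},
  ],
)

```text
clock: 2.38
eef_pos: [0.3243, -0.3392, 0.2415]
eef_rot: [0.831, 0.557, 0.0, 0.0]
wrist_force: [0.4, -0.1, 0.3]
opening: -0.0001
finger_force: 0.0
```

The crop shows three grey-white canisters at crop px (78,440), (340,338) and (690,392). The two at (465,180) and (335,505) are blue.

>>> move_arm(
  plan=[
    {"rotation": [0,0,0],"translation": [30,25,0],"fingers": 1},
    {"rotation": [0,0,0],"translation": [30,25,0],"fingers": 1},
    {"rotation": [0,0,0],"translation": [29,25,-10],"fingers": 1},
    {"rotation": [0,0,0],"translation": [29,25,-15],"fingers": 1},
    {"rotation": [0,0,0],"translation": [29,26,-20],"fingers": 1},
  ],
)

```text
clock: 3.0
eef_pos: [0.4717, -0.2133, 0.1961]
eef_rot: [0.832, 0.555, 0.0, 0.0]
wrist_force: [-0.6, -1.2, 0.4]
opening: -0.0003
finger_force: 0.0
```

>>> move_arm(
  plan=[
    {"rotation": [0,0,0],"translation": [0,0,-6],"fingers": 1},
    {"rotation": [0,0,0],"translation": [0,0,-5],"fingers": 1},
    {"rotation": [0,0,0],"translation": [0,0,-4],"fingers": 1},
    {"rotation": [0,0,0],"translation": [0,0,-4],"fingers": 1},
    {"rotation": [0,0,0],"translation": [0,0,0],"fingers": 1},
  ],
)

```text
clock: 3.62
eef_pos: [0.4703, -0.2145, 0.1774]
eef_rot: [0.832, 0.554, 0.0, 0.0]
wrist_force: [-0.2, -1.7, 1.0]
opening: -0.0002
finger_force: 0.6
```

>>> move_arm(
  plan=[
    {"rotation": [0,0,0],"translation": [0,0,-3],"fingers": 1},
    {"rotation": [0,0,0],"translation": [0,0,-3],"fingers": 1},
    {"rotation": [0,0,0],"translation": [0,0,-2],"fingers": 1},
    {"rotation": [0,0,0],"translation": [0,0,-1],"fingers": 1},
    {"rotation": [0,0,0],"translation": [0,0,0],"fingers": 1},
  ],
)

```text
clock: 4.25
eef_pos: [0.4705, -0.2141, 0.1682]
eef_rot: [0.832, 0.555, -0.0, -0.0]
wrist_force: [-0.2, -1.9, 2.2]
opening: -0.0
finger_force: 0.8
```

>>> move_arm(
  plan=[
    {"rotation": [0,0,0],"translation": [0,0,-1],"fingers": 1},
    {"rotation": [0,0,0],"translation": [0,0,-1],"fingers": 1},
    {"rotation": [0,0,0],"translation": [0,0,-1],"fingers": 1},
    {"rotation": [0,0,0],"translation": [0,0,-1],"fingers": 1},
  ],
)

```text
clock: 4.75
eef_pos: [0.4705, -0.2141, 0.1642]
eef_rot: [0.832, 0.555, 0.0, 0.0]
wrist_force: [-0.3, -1.5, 2.5]
opening: 0.0001
finger_force: 1.2
```

>>> move_arm(
  plan=[
    {"rotation": [0,0,0],"translation": [0,0,-1],"fingers": 1},
    {"rotation": [0,0,0],"translation": [0,0,-1],"fingers": 1},
    {"rotation": [0,0,0],"translation": [0,0,-1],"fingers": 1},
    {"rotation": [0,0,0],"translation": [0,0,-1],"fingers": 1},
  ],
)

```text
clock: 5.25
eef_pos: [0.4705, -0.2141, 0.1602]
eef_rot: [0.832, 0.555, -0.0, 0.0]
wrist_force: [-0.5, -1.1, 3.3]
opening: 0.0001
finger_force: 1.3
```

>>> move_arm(
  plan=[
    {"rotation": [0,0,0],"translation": [0,0,-1],"fingers": 1},
    {"rotation": [0,0,0],"translation": [0,0,-1],"fingers": 1},
    {"rotation": [0,0,0],"translation": [0,0,-1],"fingers": 1},
    {"rotation": [0,0,0],"translation": [0,0,-1],"fingers": 1},
  ],
)

```text
clock: 5.75
eef_pos: [0.4706, -0.2142, 0.1565]
eef_rot: [0.832, 0.555, 0.0, 0.0]
wrist_force: [-1.6, -1.7, 8.0]
opening: 0.0002
finger_force: 4.0
```

>>> move_arm(
  plan=[
    {"rotation": [0,0,0],"translation": [0,0,-1],"fingers": 1},
    {"rotation": [0,0,0],"translation": [0,0,-1],"fingers": 1},
    {"rotation": [0,0,0],"translation": [0,0,0],"fingers": 1},
  ],
)

```text
clock: 6.12
eef_pos: [0.4709, -0.2144, 0.1551]
eef_rot: [0.832, 0.555, 0.0, 0.001]
wrist_force: [-2.2, -1.6, 14.3]
opening: 0.0001
finger_force: 7.2
```

>>> move_arm(
  plan=[
    {"rotation": [0,0,0],"translation": [0,0,30],"fingers": 1},
    {"rotation": [0,0,0],"translation": [0,0,30],"fingers": 1},
    {"rotation": [0,0,0],"translation": [10,58,0],"fingers": 1},
    {"rotation": [0,0,0],"translation": [10,58,0],"fingers": 1},
    {"rotation": [0,0,0],"translation": [10,58,0],"fingers": 1},
  ],
)

```text
clock: 6.75
eef_pos: [0.5005, -0.0383, 0.2142]
eef_rot: [0.832, 0.554, 0.0, -0.0]
wrist_force: [1.0, -0.6, 1.2]
opening: 0.0004
finger_force: 0.0
```

>>> move_arm(
  plan=[
    {"rotation": [0,0,0],"translation": [9,59,-10],"fingers": 1},
    {"rotation": [0,0,0],"translation": [0,0,0],"fingers": 1},
  ],
)

```text
clock: 7.0
eef_pos: [0.5092, 0.0226, 0.2033]
eef_rot: [0.831, 0.557, -0.0, -0.001]
wrist_force: [0.4, -0.9, -0.1]
opening: -0.0001
finger_force: 0.0
```

>>> move_arm(
  plan=[
    {"rotation": [0,0,0],"translation": [0,-2,-10],"fingers": 1},
    {"rotation": [0,0,0],"translation": [0,0,-9],"fingers": 1},
    {"rotation": [0,0,0],"translation": [0,0,-4],"fingers": 1},
    {"rotation": [0,0,0],"translation": [0,0,-4],"fingers": 1},
    {"rotation": [0,0,0],"translation": [0,0,-2],"fingers": 1},
  ],
)

```text
clock: 7.62
eef_pos: [0.5096, 0.0166, 0.1753]
eef_rot: [0.832, 0.554, 0.0, 0.0]
wrist_force: [-0.2, -0.7, 1.9]
opening: -0.0002
finger_force: 1.0
```

>>> move_arm(
  plan=[
    {"rotation": [0,0,0],"translation": [0,0,-2],"fingers": 1},
    {"rotation": [0,0,0],"translation": [0,0,-2],"fingers": 1},
    {"rotation": [0,0,0],"translation": [0,0,-2],"fingers": 1},
    {"rotation": [0,0,0],"translation": [0,0,0],"fingers": 1},
  ],
)

```text
clock: 8.12
eef_pos: [0.5095, 0.0169, 0.1692]
eef_rot: [0.832, 0.555, -0.0, -0.0]
wrist_force: [0.1, -1.1, 1.5]
opening: -0.0001
finger_force: 0.8
```

>>> move_arm(
  plan=[
    {"rotation": [0,0,0],"translation": [0,0,-1],"fingers": 1},
    {"rotation": [0,0,0],"translation": [0,0,-1],"fingers": 1},
    {"rotation": [0,0,0],"translation": [0,0,-1],"fingers": 1},
    {"rotation": [0,0,0],"translation": [0,0,-1],"fingers": 1},
  ],
)

```text
clock: 8.62
eef_pos: [0.5095, 0.0169, 0.1653]
eef_rot: [0.832, 0.555, 0.0, -0.0]
wrist_force: [-0.3, 0.1, 2.5]
opening: 0.0002
finger_force: 1.2
```

>>> move_arm(
  plan=[
    {"rotation": [0,0,0],"translation": [0,0,-1],"fingers": 1},
    {"rotation": [0,0,0],"translation": [0,0,-1],"fingers": 1},
    {"rotation": [0,0,0],"translation": [0,0,-1],"fingers": 1},
    {"rotation": [0,0,0],"translation": [0,0,-1],"fingers": 1},
  ],
)

```text
clock: 9.12
eef_pos: [0.5095, 0.0169, 0.1612]
eef_rot: [0.832, 0.555, -0.0, 0.0]
wrist_force: [-1.0, -0.1, 2.8]
opening: -0.0001
finger_force: 1.3
```

>>> move_arm(
  plan=[
    {"rotation": [0,0,0],"translation": [0,0,-1],"fingers": 1},
    {"rotation": [0,0,0],"translation": [0,0,-1],"fingers": 1},
    {"rotation": [0,0,0],"translation": [0,0,-1],"fingers": 1},
    {"rotation": [0,0,0],"translation": [0,0,-1],"fingers": 1},
  ],
)

```text
clock: 9.62
eef_pos: [0.5095, 0.0169, 0.1572]
eef_rot: [0.832, 0.555, -0.0, -0.0]
wrist_force: [-0.1, -0.9, 2.9]
opening: -0.0
finger_force: 1.3
```

>>> move_arm(
  plan=[
    {"rotation": [0,0,0],"translation": [0,0,-1],"fingers": 1},
    {"rotation": [0,0,0],"translation": [0,0,-1],"fingers": 1},
    {"rotation": [0,0,0],"translation": [0,0,-1],"fingers": 1},
    {"rotation": [0,0,0],"translation": [0,0,-1],"fingers": 1},
  ],
)

```text
clock: 10.12
eef_pos: [0.5095, 0.0169, 0.1533]
eef_rot: [0.832, 0.555, 0.0, 0.0]
wrist_force: [0.2, -1.3, 3.3]
opening: -0.0001
finger_force: 1.4
```

>>> move_arm(
  plan=[
    {"rotation": [0,0,0],"translation": [0,0,-1],"fingers": 1},
    {"rotation": [0,0,0],"translation": [0,0,-1],"fingers": 1},
    {"rotation": [0,0,0],"translation": [0,0,-1],"fingers": 1},
    {"rotation": [0,0,0],"translation": [0,0,-1],"fingers": 1},
  ],
)

```text
clock: 10.62
eef_pos: [0.5096, 0.0169, 0.1494]
eef_rot: [0.832, 0.555, 0.0, 0.0]
wrist_force: [-0.7, -1.0, 6.8]
opening: 0.0004
finger_force: 3.3
```

>>> move_arm(
  plan=[
    {"rotation": [0,0,0],"translation": [0,0,-1],"fingers": 1},
    {"rotation": [0,0,0],"translation": [0,0,-1],"fingers": 1},
    {"rotation": [0,0,0],"translation": [0,0,-1],"fingers": 1},
  ],
)

```text
clock: 11.0
eef_pos: [0.5098, 0.0168, 0.1467]
eef_rot: [0.832, 0.555, 0.0, 0.0]
wrist_force: [-1.9, -2.5, 9.3]
opening: 0.0002
finger_force: 5.0
```

>>> move_arm(
  plan=[
    {"rotation": [0,0,0],"translation": [0,0,-1],"fingers": 1},
    {"rotation": [0,0,0],"translation": [0,0,-1],"fingers": 1},
    {"rotation": [0,0,0],"translation": [0,0,-1],"fingers": 1},
  ],
)

```text
clock: 11.38
eef_pos: [0.5097, 0.0169, 0.1435]
eef_rot: [0.832, 0.555, 0.0, 0.0]
wrist_force: [-1.1, -2.4, 5.3]
opening: 0.0003
finger_force: 2.7
```

>>> move_arm(
  plan=[
    {"rotation": [0,0,0],"translation": [0,0,-1],"fingers": 1},
    {"rotation": [0,0,0],"translation": [0,0,-1],"fingers": 1},
    {"rotation": [0,0,0],"translation": [0,0,-1],"fingers": 1},
  ],
)

```text
clock: 11.75
eef_pos: [0.5094, 0.017, 0.14]
eef_rot: [0.832, 0.555, -0.0, -0.0]
wrist_force: [-0.5, -0.5, -0.7]
opening: -0.0001
finger_force: 0.0
```

>>> move_arm(
  plan=[
    {"rotation": [0,0,0],"translation": [0,0,-1],"fingers": 1},
    {"rotation": [0,0,0],"translation": [0,0,-1],"fingers": 1},
    {"rotation": [0,0,0],"translation": [0,0,-1],"fingers": 1},
    {"rotation": [0,0,0],"translation": [0,0,0],"fingers": 1},
  ],
)

```text
clock: 12.25
eef_pos: [0.5095, 0.0169, 0.1374]
eef_rot: [0.832, 0.555, 0.0, 0.0]
wrist_force: [-0.8, -0.0, 2.6]
opening: -0.0002
finger_force: 1.4
```

>>> move_arm(
  plan=[
    {"rotation": [0,0,0],"translation": [0,0,20],"fingers": 1},
    {"rotation": [0,0,0],"translation": [0,0,30],"fingers": 1},
    {"rotation": [0,0,0],"translation": [0,0,20],"fingers": -1},
    {"rotation": [0,0,0],"translation": [0,0,0],"fingers": -1},
    {"rotation": [0,0,0],"translation": [0,0,0],"fingers": -1},
  ],
)

```text
clock: 12.88
eef_pos: [0.5092, 0.0169, 0.2065]
eef_rot: [0.832, 0.555, -0.0, -0.0]
wrist_force: [-0.8, 0.9, -0.5]
opening: 0.0546
finger_force: 0.0
```

```bash
python3 - <<'E'
from bench import r,get_image
import cv2
p=get_image("side");cv2.imwrite("pics/s1.png",cv2.resize(p["color"][110:310,220:460],None,fx=3,fy=3))
print(r.observe()["opening"],r.observe()["joint_positions"].round(2))
E
```

```text
0.061841515550247216 [ 0.03  0.24 -0.06  1.27  0.    2.  ]
```

View pics/s1.png

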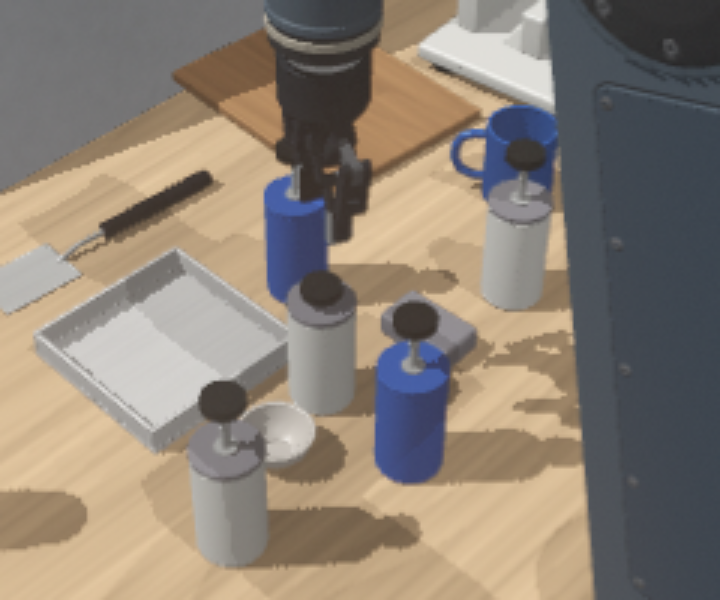

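The middle canister (crop px 322,288) is down, and the others are up. Grasping it now.

>>> move_arm(
  plan=[
    {"rotation": [0,0,0],"translation": [1,2,0],"fingers": -1},
    {"rotation": [0,0,0],"translation": [0,0,0],"fingers": -1},
    {"rotation": [0,0,0],"translation": [0,0,-15],"fingers": -1},
    {"rotation": [0,0,0],"translation": [0,0,-15],"fingers": -1},
    {"rotation": [0,0,0],"translation": [0,0,-15],"fingers": -1},
  ],
)

```text
clock: 13.55
eef_pos: [0.5101, 0.0189, 0.1608]
eef_rot: [0.832, 0.555, -0.0, -0.0]
wrist_force: [0.3, 0.2, 0.6]
opening: 0.0855
finger_force: 0.0
```

>>> move_arm(
  plan=[
    {"rotation": [0,0,0],"translation": [0,0,-20],"fingers": -1},
    {"rotation": [0,0,0],"translation": [0,0,-20],"fingers": -1},
    {"rotation": [0,0,0],"translation": [0,0,-20],"fingers": -1},
    {"rotation": [0,0,0],"translation": [0,0,-15],"fingers": -1},
    {"rotation": [0,0,0],"translation": [0,0,-5],"fingers": -1},
  ],
)

```text
clock: 14.18
eef_pos: [0.5099, 0.0189, 0.0812]
eef_rot: [0.832, 0.555, -0.001, -0.0]
wrist_force: [0.3, 0.0, 0.8]
opening: 0.0852
finger_force: 0.0
```

>>> move_arm(
  plan=[
    {"rotation": [0,0,0],"translation": [0,0,0],"fingers": 1},
    {"rotation": [0,0,0],"translation": [0,0,0],"fingers": 1},
    {"rotation": [0,0,0],"translation": [0,0,0],"fingers": 1},
    {"rotation": [0,0,0],"translation": [0,0,0],"fingers": 1},
    {"rotation": [0,0,0],"translation": [0,0,0],"fingers": 1},
  ],
)

```text
clock: 14.8
eef_pos: [0.5108, 0.019, 0.0831]
eef_rot: [0.832, 0.555, 0.0, 0.0]
wrist_force: [-3.0, 0.3, 6.4]
opening: 0.0615
finger_force: 65.9
```

>>> move_arm(
  plan=[
    {"rotation": [0,0,0],"translation": [0,0,15],"fingers": 1},
    {"rotation": [0,0,0],"translation": [0,0,25],"fingers": 1},
    {"rotation": [0,0,0],"translation": [0,0,20],"fingers": 1},
    {"rotation": [0,0,0],"translation": [0,0,0],"fingers": 1},
  ],
)

```text
clock: 15.3
eef_pos: [0.5116, 0.0189, 0.1442]
eef_rot: [0.832, 0.555, 0.001, 0.001]
wrist_force: [-0.6, -0.2, -5.6]
opening: 0.0614
finger_force: 67.0
```

>>> move_arm(
  plan=[
    {"rotation": [0,0,0],"translation": [20,10,0],"fingers": 1},
    {"rotation": [0,0,0],"translation": [34,17,0],"fingers": 1},
    {"rotation": [0,0,0],"translation": [34,17,0],"fingers": 1},
    {"rotation": [0,0,0],"translation": [32,16,0],"fingers": 1},
    {"rotation": [0,0,0],"translation": [18,9,0],"fingers": 1},
  ],
)

```text
clock: 15.92
eef_pos: [0.6493, 0.0886, 0.1409]
eef_rot: [0.832, 0.555, -0.001, -0.0]
wrist_force: [0.1, -0.2, -4.9]
opening: 0.0615
finger_force: 67.2
```

>>> move_arm(
  plan=[
    {"rotation": [0,0,0],"translation": [0,0,-15],"fingers": 1},
    {"rotation": [0,0,0],"translation": [0,0,-15],"fingers": 1},
    {"rotation": [0,0,0],"translation": [0,0,-12],"fingers": 1},
    {"rotation": [0,0,0],"translation": [0,0,-7],"fingers": 1},
    {"rotation": [0,0,0],"translation": [0,0,-4],"fingers": 1},
  ],
)

```text
clock: 16.55
eef_pos: [0.6483, 0.0877, 0.0891]
eef_rot: [0.832, 0.555, -0.0, -0.0]
wrist_force: [0.7, 0.2, -5.2]
opening: 0.0613
finger_force: 67.3
```

>>> move_arm(
  plan=[
    {"rotation": [0,0,0],"translation": [0,0,-1],"fingers": 1},
    {"rotation": [0,0,0],"translation": [0,0,-1],"fingers": 1},
    {"rotation": [0,0,0],"translation": [0,0,0],"fingers": 1},
  ],
)

```text
clock: 16.92
eef_pos: [0.6488, 0.088, 0.0882]
eef_rot: [0.832, 0.555, 0.001, 0.0]
wrist_force: [-2.8, 0.3, 3.9]
opening: 0.0615
finger_force: 68.0
```

>>> move_arm(
  plan=[
    {"rotation": [0,0,0],"translation": [0,0,0],"fingers": 0.2},
    {"rotation": [0,0,0],"translation": [0,0,0],"fingers": -1},
    {"rotation": [0,0,0],"translation": [0,0,0],"fingers": -1},
    {"rotation": [0,0,0],"translation": [0,0,0],"fingers": -1},
    {"rotation": [0,0,0],"translation": [0,0,0],"fingers": -1},
  ],
)

```text
clock: 17.55
eef_pos: [0.6485, 0.0879, 0.0873]
eef_rot: [0.832, 0.555, -0.0, 0.0]
wrist_force: [-0.2, 0.1, 0.5]
opening: 0.0853
finger_force: 0.0
```

>>> move_arm(
  plan=[
    {"rotation": [0,0,0],"translation": [0,0,15],"fingers": -1},
    {"rotation": [0,0,0],"translation": [0,0,25],"fingers": -1},
    {"rotation": [0,0,0],"translation": [0,0,35],"fingers": -1},
    {"rotation": [0,0,0],"translation": [0,0,35],"fingers": -1},
    {"rotation": [0,0,0],"translation": [0,0,40],"fingers": -1},
  ],
)

```text
clock: 18.18
eef_pos: [0.6482, 0.0879, 0.2395]
eef_rot: [0.832, 0.555, 0.0, 0.0]
wrist_force: [0.6, -0.7, 0.3]
opening: 0.0853
finger_force: 0.0
```

```bash
python3 - <<'E'
from bench import r,get_image,models
import cv2
p=get_image("side");cv2.imwrite("pics/s2.png",cv2.resize(p["color"][110:310,200:460],None,fx=3,fy=3))
for t in("canister_a","head_a"): print(t,[([round(float(v),3) for v in d["point"]],round(d["p"],2)) for d in models.tip_of(p,t)])
s=r.observe();print(s["eef_pos"],s["opening"],s["wrist_force"])
E
```

```text
canister_a [([0.394, 0.027, 0.001], 0.9), ([0.629, -0.066, 0.0], 0.79), ([0.448, 0.191, -0.001], 0.71), ([0.651, 0.089, 0.006], 0.64)]
head_a [([0.644, 0.093, 0.126], 0.69), ([0.396, 0.024, 0.167], 0.68), ([0.446, 0.197, 0.163], 0.51), ([0.633, -0.067, 0.161], 0.47)]
[0.64955514 0.08805543 0.24048212] 0.08527979315309477 [-0.12278454 -0.01654311 -0.73389593]
```

View pics/s2.png

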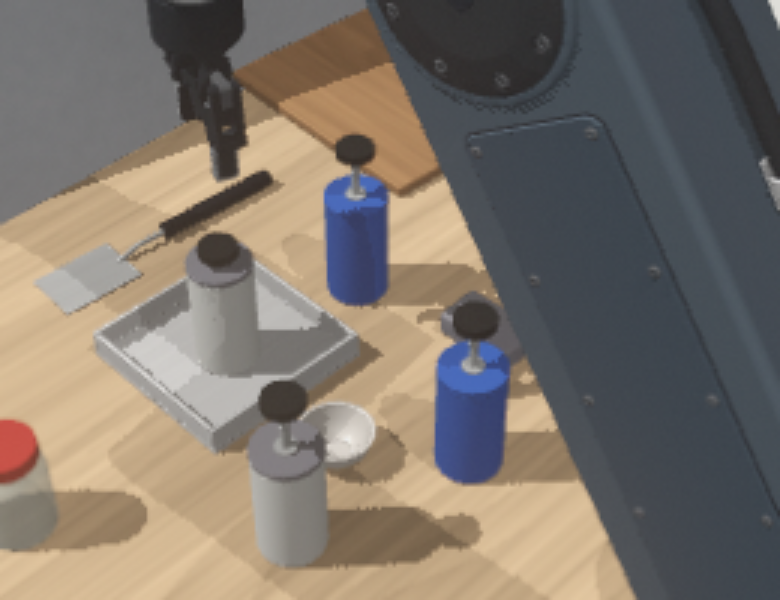

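The empty canister stands upright in the tray with its plunger down (crop px 222,310), and the gripper is clear of it.

```bash
python3 -c "
from bench import r
print(r.hand_in())"
```

```text
the job is handed in; nothing more can be done
None
```

The empty canister was the middle one: its plunger snapped home and stayed down, it now stands upright in the refill tray, and the job is handed in (no verdict was returned). Of the other two, I pressed one until it stopped on its stock and never touched the other.

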